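# Set the spring loader to its marked notch and lock it

## Robot

A 6-joint arm with a two-finger parallel gripper is mounted at the origin on the work surface; the furniture and walls round the work are solid. World frame = base frame: x ahead of the robot, y to its left, z up, the work surface at z = 0. Lengths are in m, angles in degrees, forces in N, time in s.
With the tool pointing down it reaches from about 0.4 to 0.825 m from the base axis. Payload 7 kg.
Tool frame: the origin (TCP) lies at the very end of the fingers, on their centre line; the grasp point (between the pads) lies 19 mm behind it (grasp_offset is the x of the grasp point in the tool frame, in m); x points along the fingers, y is the direction in which the jaws open and shut, and the axes are right-handed (so a half turn about x gives the same grasp; the last joint's range is limited). The gripper opens to 88 mm and grips with 3 to 60 N. Pads are 19 mm wide; open, the fingers measure 130 mm over their backs; the gripper's body (78 mm by 193 mm) begins 47 mm behind the grasp point.
Start: joints at [88.986, 20.546, 0.682, 0, -70.136, -16.507], TCP at [0.203, 0.644, 0.227] pointing down, gripper open.
Joint ranges: [-176.03, 176.03], [-82.01, 121.73], [-58.28, 71.71], [-173.87, 95.51], [-174.79, -0.11], [-173.66, 173.66]. Speed limits (degrees/s): [136.94, 136.94, 172.46, 180, 180, 180].

## Interface

Orientations are given as [roll, pitch, yaw] about the fixed x, y, z axes, in that order (R = Rz(yaw) Ry(pitch) Rx(roll)).
In Python, from plant import get_obs, snapshot, close_job, grasp_offset gives the robot as it stands.
- The arm moves only by the tool carry_out, never from a script. Its argument "series" is a list that holds one entry, the list of rows, each a list of 6 numbers: the shift along the tool's x, y, z in mm, then the turn, a rotation vector about the tool's x, y, z in degrees. A call has 1 to 10 rows; each row is the pose to reach, as a shift and turn from the pose commanded when the call began, along the tool's axes at that moment; what a row does not reach only later rows make up. A row lasts 1/8 s, in which the tool goes at most 62.5 mm and 10.7 degrees, less where a joint would pass 70% of its speed; a pose out of reach is approached as far as the arm can. A call with a gripper value outside its range is refused whole. "hand" is the gripper's target within -1 to 1 (shut at 1, half-way at 0, fully open at -1), set as the call begins (left out, the last holds). The fingers move at their own pace and stop on an object; the grip force is fixed at half the most. Time passes only in rows, so rows that repeat a pose let the fingers close. It gives the time, the measured TCP pose, the force and the opening at its end, in the units of the state.
- get_obs(): the state, without advancing time (a new reading comes with each control period).
- snapshot(name): name is "scene" or "top"; returns a dict with "color" (400x640x3 uint8, red, green, blue), "fx", "fy", "cx", "cy" (pixels), "dist_coeffs" ([k1, k2, p1, p2, k3] as OpenCV has them; the pictures are not rectified), "eye" and "attitude" of the camera in the world. Camera axes: x right, y down, z forward; pixel columns grow to the right and rows downward; lengths in m; the calibration is good to about 2 mm. A picture is of the moment at which its call begins. There is no depth.
- close_job(): hands the job in, once; it reports no verdict.
The state is a dict: "clock": time; "joint_pos": joint angles; "qvel": joint speeds; "tau": joint torques, N m; "tool_pos": TCP position; "orientation": TCP orientation; "force": force on the tool from outside, world axes, zero at the start; "moment": the same for the moment, N m; "opening": finger opening in m.
Only numpy, scipy, OpenCV 4.12 (cv2) and the standard library are available. Lean on these libraries where they do the work, as an engineer would, in place of code of your own. Each camera call takes 0.05 s, during which the arm holds its last target.

## Task

The bench spring loader is slack, with its ball lever at the barrel end. Stand the lever up, draw it out against the spring to the notch that the arrow marker points at, and lay the lever fully down in that notch so that it stays locked when you let go. Never let the spring snap the bar back, and leave the other things on the desk where they are.

Things in the scene. Friction and masses are not known exactly. Their poses are not given: they have to be found in the camera images.
- loader: Spring loader fixed to the desk: grey base 300x125x10 mm, steel draw bar along x, its axis 42 mm up at y=0. Origin on the desk below the bar; z up; x = drawing-out direction, away from the dark spring barrel (40 mm dia., x -83 to -145 mm, top 62 mm high), roughly to the robot's left. -y side: plain rail (y -18 to -50 mm, top 58 mm high) with the markers.
- notched_rail (a point): Middle of the notched steel rail on the loader's +y side (the robot's side), at its top: loader x=9, y=26, z=74 mm; axes as the loader. Rail y 16 to 36 mm, tooth tops 74 mm, notch floors 42 mm above the desk. Four notches 18 mm wide, open upward and to both sides, centred at loader x = -45 (home), -9, 27, 63 mm.
- drawbar (a joint): How far the bar is drawn out, m: 0 at home, stop at 0.122; at the centres of the three outer notches it reads 0.036, 0.072, 0.108. A hidden spring pulls it home with about 4 N at 0, rising by 70 N per metre to about 12 N; if let go outside a notch it flies back.
- lever (a joint): Swing of the ball lever about the bar's axis, rad: 0 upright, growing as it is laid to the loader's +y side, stop at 0.9 (fully down). Light friction keeps it at the angle where it is left; starts anywhere between, at home. It slides past the teeth only below about 0.25; in a notch (8 mm of play along x in all) it can be laid down.
- ball_center (a point): Centre of the lever's black ball knob, 36 mm dia., on a 10 mm stem, 85 mm from the bar's axis: 127 mm above the desk upright; fully down 95 mm up and 67 mm to the loader's +y. Moves along x with the bar. Gripped from above with the fingers closing along the loader's x, it pivots between the fingers while carried in an arc about the bar's axis, gripper kept upright.
- lever_foot (a point): Point where the lever's stem meets the bar's axis, 42 mm above the desk; it travels along the loader's x only (loader x = -45 mm + drawn length).
- arrow_marker: Flat dark steel arrow, 28 mm wide, 33 mm long, 14 mm high, fixed on the plain rail behind one of the three outer notches (two 14 mm round studs, 6 mm high, stand behind the other two). Origin at its underside, axes parallel to the loader's; it points along +y at the notch to be used, whose centre has the same loader x.
- ring_gauge_mid (a point): Centre of a knurled steel ring, 54 mm diameter, 18 mm high, lying loose on the desk: leave it.
- oil_pot_mid (a point): Centre of a small light-grey tin, 51 mm diameter, 36 mm high, loose: leave it.
- mug_mid (a point): Middle, 50 mm up, of a dark mug, 82 mm diameter, 107 mm high, loose: leave it.

How it is judged:
By the outcome, as a careful person would: the job done as asked, in the order asked, and still so for the second after the job is handed in, with the robot touching nothing.
It also fails if it takes over 40 s, if anything falls off the work surface, if the arm or the gripper's body presses on something with over 40 N, if the wrist force passes 120 N, or if a joint passes its speed limit or range.

## Working session

There is one attempt and no reset: what is moved stays moved. The work goes in short steps, Python scripts to look and compute and a tool call to move; the robot and the scene stay as the last step left them, time stands still between calls to the robot, and variables do not carry over. Pictures are saved under pics/ and viewed, and the job is handed in when it is done.

Besides the shell and the picture viewer there is one more tool, called after "Request:" as a command line: name --argument value ..., lists and objects as JSON in quotes. carry_out: Moves the arm, as the interface text tells. Its arguments: {"type":"object","properties":{"series":{"type":"array","items":{"type":"array","items":{"type":"array","items":{"type":"number"}}}},"hand":{"type":"number"}},"required":["series"]}

```bash
mkdir -p pics
cat > h.py <<'E'
import numpy as np, cv2
from plant import get_obs, snapshot, close_job, grasp_offset
E
python3 - <<'E'
from h import *
print(get_obs(), grasp_offset)
for n in ("scene","top"):
    s=snapshot(n); cv2.imwrite(f"pics/{n}0.png",s["color"][:,:,::-1])
    print({k:v for k,v in s.items() if k!="color"})
E
```

```text
{'clock': 0.0, 'joint_pos': array([ 8.89848906e+01,  2.05921300e+01,  6.34274493e-01, -2.07205468e-02,
       -7.01354707e+01, -1.65080047e+01]), 'qvel': array([-0.01046065,  0.09730533,  0.03680033,  0.03986086,  0.00803726,
       -0.00196554]), 'tau': array([ 3.26777138e-05, -5.82707405e+01,  2.93048108e+01,  6.99691325e+00,
        6.94245362e-03, -1.66459645e-04]), 'tool_pos': array([0.20309847, 0.643212  , 0.22561676]), 'orientation': array([  94.72032044,   89.90466211, -102.80985036]), 'force': array([-0.15682029, -0.06035495, -0.28935737]), 'moment': array([ 0.00348357,  0.02051054, -0.00782713]), 'opening': 0.08782854254410027} -0.0188
{'fx': 371.2209303971796, 'fy': 371.2209303971796, 'cx': 321.905929434909, 'cy': 195.50108604030027, 'dist_coeffs': array([-0.02246532,  0.        ,  0.        ,  0.        ,  0.        ]), 'eye': array([-0.05393227, -0.37722917,  0.55463   ]), 'attitude': array([-123.4222069 ,    1.0113325 ,  -58.86528749])}
{'fx': 449.20908810798664, 'fy': 449.20908810798664, 'cx': 323.13464242015493, 'cy': 202.2792551629219, 'dist_coeffs': array([-0.09424448,  0.        ,  0.        ,  0.        ,  0.        ]), 'eye': array([0.32572005, 0.0183666 , 1.10049461]), 'attitude': array([-1.66395072e+02,  6.89632598e-02, -9.34635188e+01])}
```

View pics/scene0.png

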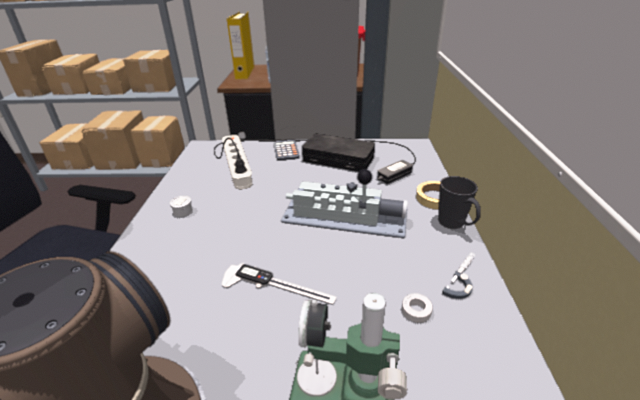

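View pics/top0.png

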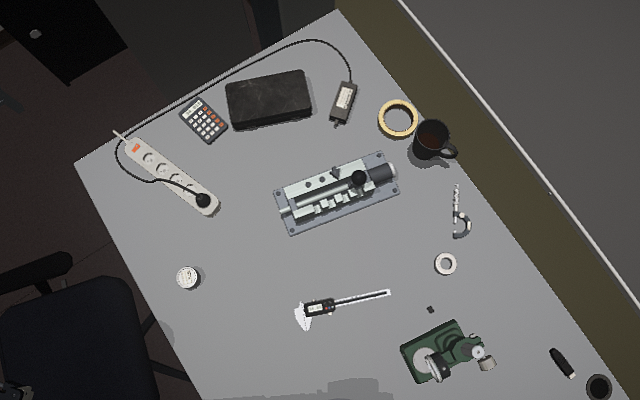

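The scene view shows the loader near (345,208), with its black ball at (364,177) and the barrel on the right. In the top view the loader is at (338,193), the ball at (359,178), and the arrow probably near (336,172). I'll zoom in to check.

Run:
```python
import cv2,numpy as np
a=cv2.imread("pics/top0.png")[145:240,265:410]; a=cv2.resize(a,None,fx=5.5,fy=5.5,interpolation=cv2.INTER_CUBIC)
cv2.imwrite("pics/topz.png",np.clip(a*1.4,0,255).astype('uint8'))
a=cv2.imread("pics/scene0.png")[160:240,275:420]; a=cv2.resize(a,None,fx=5.5,fy=5.5,interpolation=cv2.INTER_CUBIC)
cv2.imwrite("pics/scenez.png",a)
```

```text
(no output)
```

View pics/topz.png

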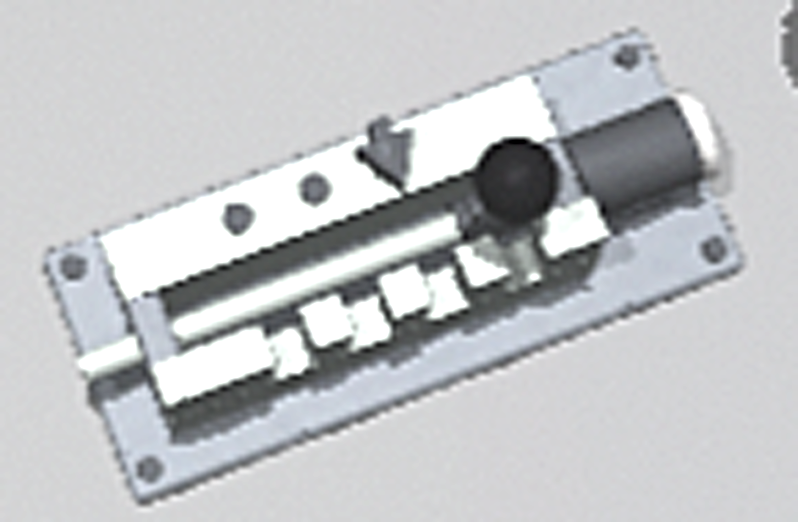

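View pics/scenez.png

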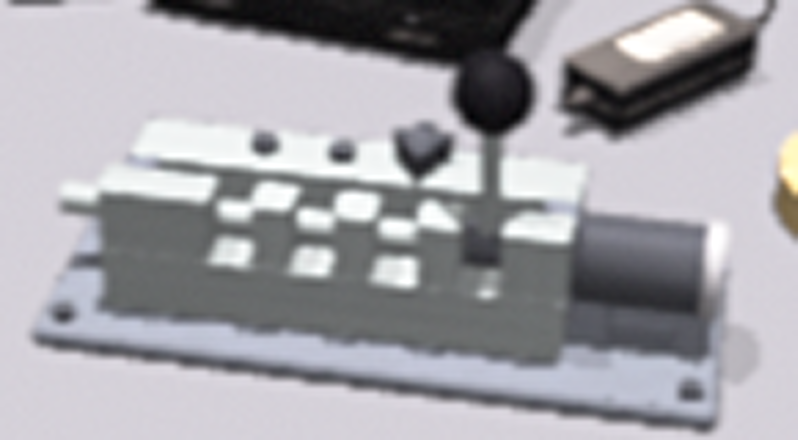

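The zoom shows the arrow at top-view zoom (388,155), behind the first outer notch. The two studs at (315,188) and (238,218) are behind the other two. So the target is loader x=-9, with the bar drawn 36 mm. Next I'll get the loader pose from the base corners and the ball position from both views.

```bash
cat >> h.py <<'E'
from scipy.spatial.transform import Rotation as Ro
def ray(s,uv):
    K=np.array([[s["fx"],0,s["cx"]],[0,s["fy"],s["cy"]],[0,0,1]])
    p=cv2.undistortPoints(np.array(uv,float).reshape(-1,1,2),K,s["dist_coeffs"]).reshape(-1,2)
    d=np.c_[p,np.ones(len(p))]@Ro.from_euler('xyz',s["attitude"],degrees=True).as_matrix().T
    return s["eye"],d/np.linalg.norm(d,axis=1)[:,None]
def plane(s,uv,z):
    o,d=ray(s,uv); return o+d*((z-o[2])/d[:,2])[:,None]
def tri(sa,ua,sb,ub):
    A=np.zeros((3,3));b=np.zeros(3);R=[]
    for s,u in((sa,ua),(sb,ub)):
        o,d=ray(s,[u]);P=np.eye(3)-np.outer(d[0],d[0]);A+=P;b+=P@o;R.append((P,o))
    x=np.linalg.solve(A,b);return x,[np.linalg.norm(P@(x-o)) for P,o in R]
def ball(s,box):
    x0,y0,x1,y1=box
    g=s["color"][y0:y1,x0:x1].max(2); m=(g<45).astype('uint8')
    n,l,st,c=cv2.connectedComponentsWithStats(m); i=1+st[1:,4].argmax()
    cn=max(cv2.findContours((l==i).astype('uint8'),0,1)[0],key=cv2.contourArea)
    (cx,cy),r=cv2.minEnclosingCircle(cn)
    return c[i]+[x0,y0],(cx+x0,cy+y0,r),st[i]
E
python3 - <<'E'
from h import *
t=snapshot("top");s=snapshot("scene")
uz=lambda L,o:(np.array(L,float)+.5)/5.5-.5+o
C=plane(t,uz([(45,250),(640,30),(742,265),(140,503)],(265,145)),.01)
print(C.round(4)); d=lambda i,j:np.linalg.norm(C[i]-C[j])
print("sides",d(0,1),d(3,2),d(0,3),d(1,2))
B=plane(t,uz([(73,266),(627,56),(713,248),(149,469)],(265,145)),.011)
print("centres",C.mean(0),B.mean(0))
for Q in(C,B):
    x=(Q[0]+Q[3]-Q[1]-Q[2]);y=(Q[3]+Q[2]-Q[0]-Q[1]);print("yaw",np.degrees(np.arctan2(x[1],x[0])),np.degrees(np.arctan2(-y[0]*-1,-y[1]*-1)), np.degrees(np.arctan2(y[1],y[0])))
# scene corners too
S=plane(s,uz([(35,330),(718,425),],(275,160)),.01);print("scene near corners",S)
bt=ball(t,(345,165,375,190)); bs=ball(s,(350,160,380,190)); print(bt,bs)
print(tri(t,bt[0],s,bs[0]), tri(t,bt[1][:2],s,bs[1][:2]))
yaw=None
ar=plane(t,uz([(388,155)],(265,145)),.07); st=plane(t,uz([(315,188),(238,218)],(265,145)),.063);print(ar,st)
E
```

```text
[[ 0.6286  0.1284  0.01  ]
 [ 0.7184 -0.1534  0.01  ]
 [ 0.6021 -0.1896  0.01  ]
 [ 0.509   0.09    0.01  ]]
sides 0.29574019066649343 0.2947145733104199 0.12557020834828422 0.12181266946986649
centres [ 0.61453768 -0.03115054  0.01      ] [ 0.61505368 -0.03046833  0.011     ]
yaw 108.05590078098078 -107.55920748693163 -162.4407925130684
yaw 108.21618926756346 -107.86081711126945 -162.13918288873055
scene near corners [[ 0.50721512  0.08944899  0.01      ]
 [ 0.59512042 -0.19449557  0.01      ]]
(array([358.26111111, 177.70555556]), (358.1410255432129, 178.71794891357422, 8.914045333862305), array([  5,   5,  16,  18, 180], dtype=int32)) (array([361.04854369, 169.29126214]), (360.5, 169.7608699798584, 14.336228370666504), array([  0,   0,  22,  24, 309], dtype=int32))
(array([ 0.60619055, -0.07394206,  0.14715863]), [np.float64(0.0017969617450683862), np.float64(0.0017969617450685172)]) (array([ 0.60399542, -0.07358536,  0.14691873]), [np.float64(0.0017134204898729011), np.float64(0.0017134204898726908)])
[[ 0.64569856 -0.02860729  0.07      ]] [[0.63473061 0.00398066 0.063     ]
 [0.62315368 0.03833884 0.063     ]]
```

Run:
```python
from h import *
t=snapshot("top");s=snapshot("scene")
bs=ball(s,(356,167,373,188));print(bs)
bt=ball(t,(345,165,375,190))
R=Ro.from_euler('z',108,degrees=True).as_matrix();o=np.array([.6148,-.0308,0])
for a,b in(((358.4,177.4),(364.2,176.3)),(bt[0],bs[0])):
    p,e=tri(t,a,s,b);L=R.T@(p-o);print(p,e,L,np.degrees(np.arctan2(L[1],L[2]-.042)),np.hypot(L[1],L[2]-.042))
# top ray alone at radius 85 for both
for sm,u in((t,(358.4,177.4)),(s,(364.2,176.3))):
    for z in(.127,.125,.12):print(z,(R.T@(plane(sm,[u],z)[0]-o)).round(4))
q=get_obs()
Rt=Ro.from_euler('xyz',q["orientation"],degrees=True).as_matrix();print(Rt.round(4))
# yaw needed: tool y along +-loader x
print("tool y heading",np.degrees(np.arctan2(Rt[1,1],Rt[0,1])))
```

```text
(array([363.20512821, 175.06410256]), (362.2941174507141, 174.19117641448975, 9.556717872619629), array([  0,   0,  15,  17, 156], dtype=int32))
[ 0.61400864 -0.07754383  0.12574915] [np.float64(0.00046125467995394214), np.float64(0.0004612546799541422)] [-0.04421148  0.01519727  0.12574915] 10.285076307890591 0.08511684777418052
[ 0.61215458 -0.07636466  0.12974649] [np.float64(0.0010252549377102898), np.float64(0.0010252549377103848)] [-0.04251708  0.0165962   0.12974649] 10.710290581471385 0.08930218846828739
0.127 [-0.0444  0.0154  0.127 ]
0.125 [-0.0448  0.0149  0.125 ]
0.12 [-0.0457  0.0136  0.12  ]
0.127 [-0.044   0.0176  0.127 ]
0.125 [-0.0437  0.0142  0.125 ]
0.12 [-0.0427  0.0057  0.12  ]
[[-1.000e-04 -3.010e-01 -9.536e-01]
 [-6.000e-04 -9.536e-01  3.010e-01]
 [-1.000e+00  6.000e-04 -1.000e-04]]
tool y heading -107.51841522158715
```

The geometry is consistent. The loader origin is at about (0.615,-0.031) with yaw 108°. The ball is at loader (-44,15,126) mm, 85 mm from the bar axis, so the lever stands at about 10° (0.18 rad). I'll move towards a hover above it, turning +144.5° about tool x so the jaws lie along loader x.

Request:
carry_out --hand -1 --series '[[[1, 14, -15, 3.6, 0, 0], [3, 42, -46, 10.8, 0, 0], [5, 70, -76, 18, 0, 0], [7, 99, -107, 25.3, 0, 0], [9, 127, -137, 32.5, 0, 0], [11, 155, -167, 39.7, 0, 0], [13, 183, -198, 47, 0, 0], [15, 211, -228, 54.2, 0, 0], [17, 240, -259, 61.4, 0, 0], [18, 268, -289, 68.6, 0, 0]]]'

```text
clock: 1.55
tool_pos: [0.3986, 0.2998, 0.2087]
orientation: [-35.3, 90.0, 58.3]
force: [0.5, -0.1, 0.1]
opening: 0.0874
```

```bash
cat >> h.py <<'E'
LR=Ro.from_euler('z',108,degrees=True).as_matrix();LO=np.array([.6148,-.0308,0])
def rel(L,dz=0.,h=108.):
    """shift in tool axes to put grasp point at loader point L(+dz) with tool y heading h"""
    q=get_obs();Rt=Ro.from_euler('xyz',q["orientation"],degrees=True)
    y=np.array([np.cos(np.radians(h)),np.sin(np.radians(h)),0]);x=np.array([0,0,-1.]);Rg=Ro.from_matrix(np.c_[x,y,np.cross(x,y)])
    p=LR@np.array(L,float)+LO+[0,0,dz]-Rg.apply([grasp_offset,0,0])
    gp=LR.T@(q["tool_pos"]+Rt.apply([grasp_offset,0,0])-LO)
    print("clock",q["clock"],"grasp in loader mm",(gp*1e3).round(1),"force(loader)",(LR.T@q["force"]).round(1),"open",round(q["opening"],4))
    print("shift mm",(Rt.inv().apply(p-q["tool_pos"])*1e3).round(1),"turn",(Rt.inv()*Rg).as_rotvec(degrees=True).round(2),"joints",q["joint_pos"].round(1))
E
python3 -c "
from h import *
rel((-.0445,.0152,.1257),.08)"
```

```text
clock 1.55 grasp in loader mm [381.2 103.5 227.5] force(loader) [-0.2 -0.4  0.1] open 0.0874
shift mm [  21.7 -191.  -390.6] turn [ 7.565e+01  3.000e-02 -0.000e+00] joints [ 59.6   4.6 -22.6   0.  -62.8 -55.9]
```

Request:
carry_out --series '[[[2, -21, -43, 8.3, 0, 0], [5, -43, -88, 17, 0, 0], [8, -65, -133, 25.8, 0, 0], [11, -87, -178, 34.5, 0, 0], [13, -109, -223, 43.2, 0, 0], [16, -131, -268, 52, 0, 0], [18, -153, -313, 60.7, 0, 0], [20, -174, -355, 69, 0, 0], [22, -187, -382, 74, 0, 0], [22, -191, -391, 75.6, 0, 0]]]'

```text
clock: 2.8
tool_pos: [0.6154, -0.0777, 0.1859]
orientation: [173.4, 89.9, -168.5]
force: [-0.0, -0.2, -0.7]
opening: 0.0881
```

```bash
python3 -c "
from h import *
rel((-.0445,.0152,.1257),.0)
for n in ('scene','top'):
    s=snapshot(n); c=s['color'][110:250,240:440] ; cv2.imwrite(f'pics/{n}1.png',cv2.resize(c,None,fx=4,fy=4,interpolation=2)[:,:,::-1])"
```

```text
clock 2.8 grasp in loader mm [-44.8  13.9 204.7] force(loader) [-0.2  0.1 -0.7] open 0.0881
shift mm [79.   0.3 -1.2] turn [ 0.09 -0.05 -0.01] joints [ 10.8  17.1  -9.8   0.  -63.1 -82.7]
```

View pics/scene1.png

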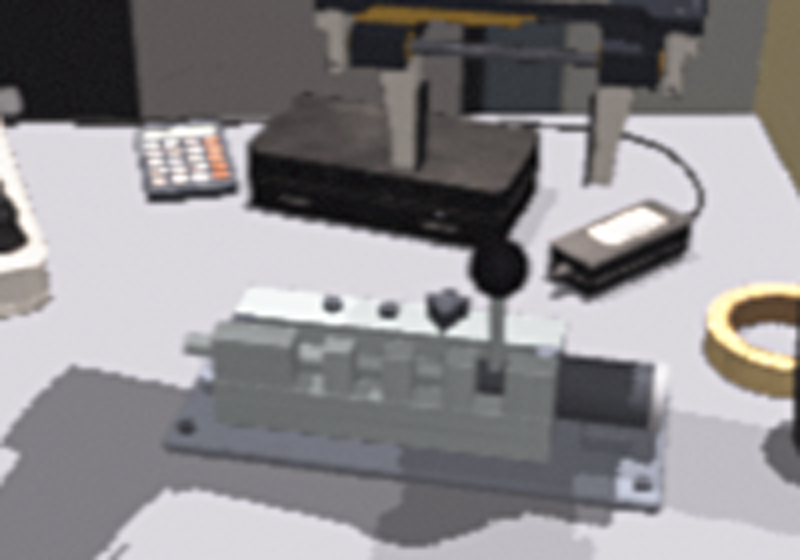

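The fingers at picture (405,150) and (605,165) straddle the ball at (498,267) symmetrically. I'll descend, then close.

Request:
carry_out --series '[[[12, 0, -1, 0, 0, 0], [30, 0, -1, 0, 0, 0], [48, 0, -1, 0, 0, 0], [64, 0, -1, 0, 0, 0], [75, 0, -1, 0, 0, 0], [79, 0, -1, 0, 0, 0], [79, 0, -1, 0, 0, 0]]]'

```text
clock: 3.78
tool_pos: [0.6143, -0.0763, 0.1076]
orientation: [-113.2, 90.0, -94.9]
force: [0.2, 0.4, -0.6]
opening: 0.0876
```

Request:
carry_out --hand 1 --series '[[[0, 0, 0, 0, 0, 0], [0, 0, 0, 0, 0, 0], [0, 0, 0, 0, 0, 0], [0, 0, 0, 0, 0, 0], [0, 0, 0, 0, 0, 0]]]'

```text
clock: 4.4
tool_pos: [0.6142, -0.0765, 0.1076]
orientation: [24.0, 90.0, 42.3]
force: [-0.4, -0.3, -0.3]
opening: 0.0431
```

```bash
python3 -c "
from h import *
rel((-.045,.0,.127),.0)"
```

```text
clock 4.4 grasp in loader mm [-43.2  14.7 126.4] force(loader) [-0.2  0.5 -0.3] open 0.0431
shift mm [-0.6 -1.8 14.7] turn [ 0.27  0.   -0.  ] joints [ 11.   21.  -15.4  -0.  -53.6 -82.7]
```

Request:
carry_out --series '[[[0, 0, 0, 0, 0, 0], [0, 0, 0, 0, 0, 0], [0, 0, 0, 0, 0, 0], [0, 0, 0, 0, 0, 0]]]'

```text
clock: 4.9
tool_pos: [0.6143, -0.0766, 0.1076]
orientation: [-69.1, 90.0, -50.8]
force: [1.5, -4.5, 0.3]
opening: 0.0344
```

```bash
python3 -c "
from h import *
rel((-.045,.0,.127),.0)"
```

```text
clock 4.9 grasp in loader mm [-43.4  14.7 126.4] force(loader) [-4.7 -0.   0.3] open 0.0344
shift mm [-0.6 -1.6 14.7] turn [0.27 0.01 0.01] joints [ 10.9  21.  -15.4   0.  -53.6 -82.7]
```

Gripped with the opening at 34 mm, and the spring pull is showing (−4.7 N along x). Next I'll stand the lever up along its arc.

Request:
carry_out --series '[[[-0.4, 0, 3, 0, 0, 0], [-0.8, 0, 7, 0, 0, 0], [-1.2, 0, 11, 0, 0, 0], [-1.3, 0, 14, 0, 0, 0], [-1.3, 0, 15, 0, 0, 0], [-1.3, 0, 15, 0, 0, 0]]]'

```text
clock: 5.65
tool_pos: [0.6281, -0.0718, 0.1084]
orientation: [166.4, 89.9, -175.3]
force: [0.4, -5.3, -2.8]
opening: 0.0345
```

```bash
python3 -c "
from h import *
rel((-.009,.0,.127),.0)
for n in ('scene','top'):
    s=snapshot(n); c=s['color'][110:250,260:440] ; cv2.imwrite(f'pics/{n}2.png',cv2.resize(c,None,fx=4,fy=4,interpolation=2)[:,:,::-1])"
```

```text
clock 5.65 grasp in loader mm [-43.1   0.  127.2] force(loader) [-5.1  1.3 -2.8] open 0.0345
shift mm [ 0.2 34.   0.2] turn [ 0.27 -0.06 -0.01] joints [ 11.1  22.1 -13.6  -0.  -54.5 -82.9]
```

View pics/scene2.png

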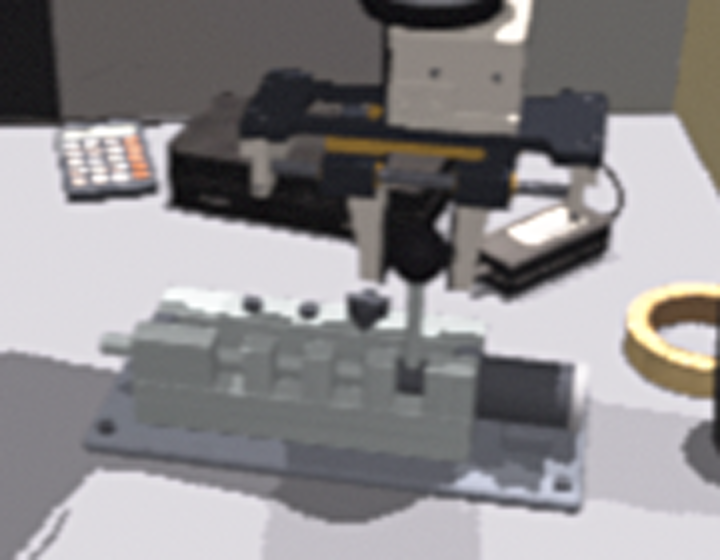

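The lever is upright in the grip: ball at picture (417,248), stem vertical at x≈413. Next I'll draw it out 34.5 mm.

Request:
carry_out --series '[[[0, 2, 0, 0, 0, 0], [0, 6, 0, 0, 0, 0], [0, 11, 0, 0, 0, 0], [0, 16, 0, 0, 0, 0], [0, 21, 0, 0, 0, 0], [0, 26, 0, 0, 0, 0], [0, 31, 0, 0, 0, 0], [0, 34, 0, 0, 0, 0], [0, 34.5, 0, 0, 0, 0], [0, 34.5, 0, 0, 0, 0]]]'

```text
clock: 7.0
tool_pos: [0.6173, -0.0391, 0.1085]
orientation: [-178.4, 90.0, -160.1]
force: [0.9, -5.5, -4.5]
opening: 0.0347
```

```bash
python3 -c "
from h import *
rel((-.009,.0,.127),.0)
for n in ('scene','top'):
    s=snapshot(n); c=s['color'][110:250,260:440] ; cv2.imwrite(f'pics/{n}3.png',cv2.resize(c,None,fx=4,fy=4,interpolation=2)[:,:,::-1])"
```

```text
clock 7.0 grasp in loader mm [ -8.7   0.2 127.3] force(loader) [-5.5  0.9 -4.5] open 0.0347
shift mm [ 0.3 -0.3  0.2] turn [ 0.27 -0.05  0.  ] joints [ 14.4  20.9 -15.4   0.  -53.8 -86.2]
```

View pics/scene3.png

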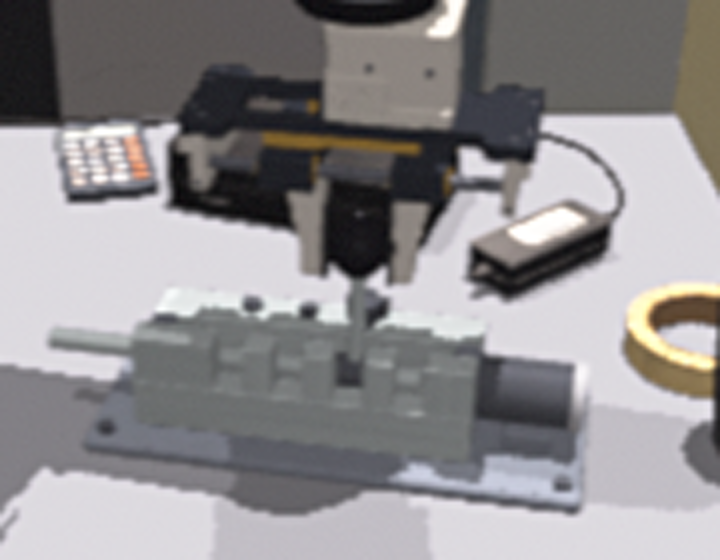

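```bash
python3 -c "
from h import *
o=[]
for n,b in (('scene',(165,220,325,400)),('top',(150,225,280,400))):
    s=snapshot(n); c=s['color'][b[0]:b[1],b[2]:b[3]]; o.append(cv2.resize(c,(800,int(800*c.shape[0]/c.shape[1])),interpolation=2)[:,:,::-1])
    o[-1]=np.clip(o[-1]*1.3,0,255)[:290]
cv2.imwrite('pics/z4.png',np.vstack(o))"
```

```text
[ WARN:0@3.023] global loadsave.cpp:1063 imwrite_ Unsupported depth image for selected encoder is fallbacked to CV_8U.
```

View pics/z4.png

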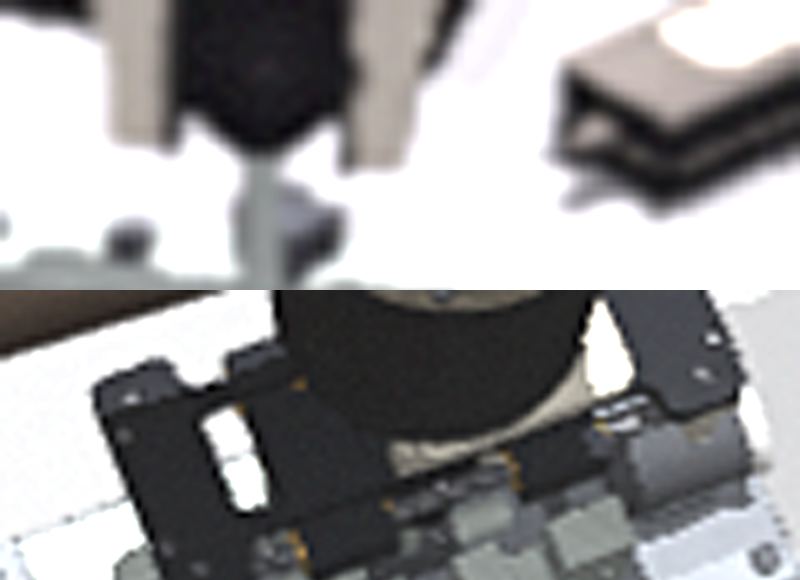

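```bash
python3 -c "
from h import *
s=snapshot('scene'); c=s['color'][178:218,310:385]; cv2.imwrite('pics/z5.png',cv2.resize(c,None,fx=10,fy=10,interpolation=2)[:,:,::-1])"
```

```text
(no output)
```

View pics/z5.png

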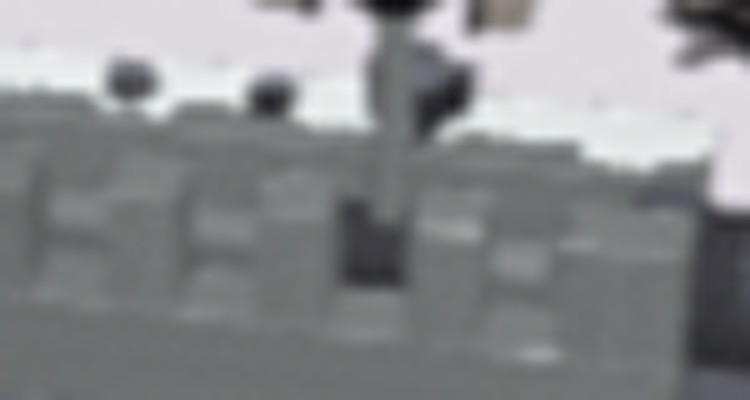

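In the zoom, the stem (x≈388) and the dark hub (x 340–405) sit centred in the arrow's notch (front edges 338–408). Now I'll lay the lever about halfway and check the forces.

Request:
carry_out --series '[[[0.1, 0, -3, 0, 0, 0], [0.6, 0, -9, 0, 0, 0], [1.2, 0, -14, 0, 0, 0], [2.4, 0, -20, 0, 0, 0], [4, 0, -25.5, 0, 0, 0], [6, 0, -31, 0, 0, 0], [8, 0, -36, 0, 0, 0], [9.9, 0, -40, 0, 0, 0], [9.9, 0, -40, 0, 0, 0]]]'

```text
clock: 8.38
tool_pos: [0.5812, -0.0516, 0.1006]
orientation: [-20.7, 89.8, -2.3]
force: [1.5, -6.4, 4.5]
opening: 0.0342
```

```bash
python3 -c "
from h import *
rel((-.009,.067,.095),.0)
s=snapshot('scene'); c=s['color'][150:220,300:400]; cv2.imwrite('pics/z6.png',cv2.resize(c,None,fx=8,fy=8,interpolation=2)[:,:,::-1])"
```

```text
clock 8.375 grasp in loader mm [ -9.4  38.5 119.4] force(loader) [-6.5  0.6  4.5] open 0.0342
shift mm [ 24.3   0.6 -28.7] turn [0.32 0.21 0.08] joints [ 14.2  18.3 -20.7   0.1 -50.8 -85.9]
```

View pics/z6.png

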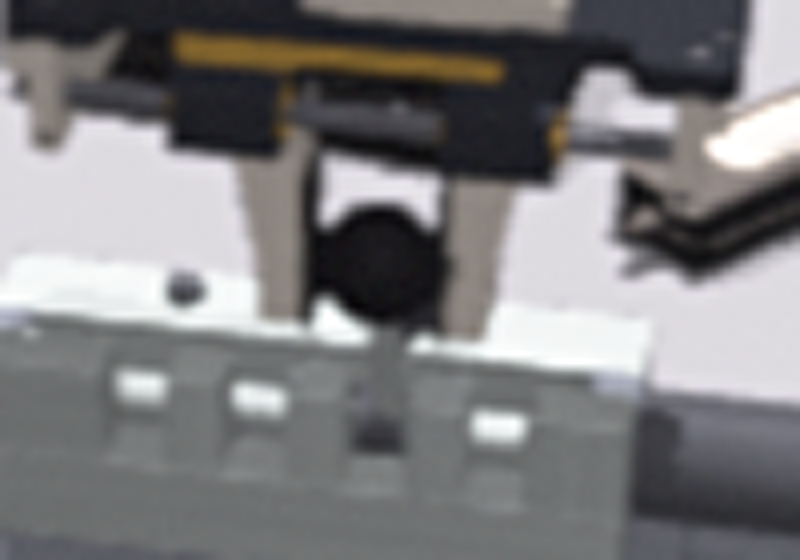

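The ball is held between the pads at (385,262), the stem is entering the target notch, and the forces are small. I'll carry on down to the stop with a slight over-press.

Request:
carry_out --series '[[[1.5, 0, -2.5, 0, 0, 0], [4.5, 0, -7.5, 0, 0, 0], [8, 0, -12.3, 0, 0, 0], [12, 0, -17, 0, 0, 0], [16, 0, -21.2, 0, 0, 0], [20, 0, -25, 0, 0, 0], [23, 0, -27.5, 0, 0, 0], [24.5, 0, -28.5, 0, 0, 0], [24.5, 0, -28.5, 0, 0, 0]]]'

```text
clock: 9.55
tool_pos: [0.5527, -0.0609, 0.0754]
orientation: [-55.7, 89.9, -37.4]
force: [-2.2, -7.9, 4.5]
opening: 0.0344
```

```bash
python3 -c "
from h import *
rel((-.009,.067,.095),.0)
s=snapshot('scene'); c=s['color'][150:220,300:400]; cv2.imwrite('pics/z7.png',cv2.resize(c,None,fx=8,fy=8,interpolation=2)[:,:,::-1])"
```

```text
clock 9.55 grasp in loader mm [-9.5 68.4 94.2] force(loader) [-6.8  4.5  4.5] open 0.0344
shift mm [-0.8  0.5  1.4] turn [0.3  0.03 0.05] joints [ 13.9  17.8 -25.5   0.1 -46.6 -85.7]
```

View pics/z7.png

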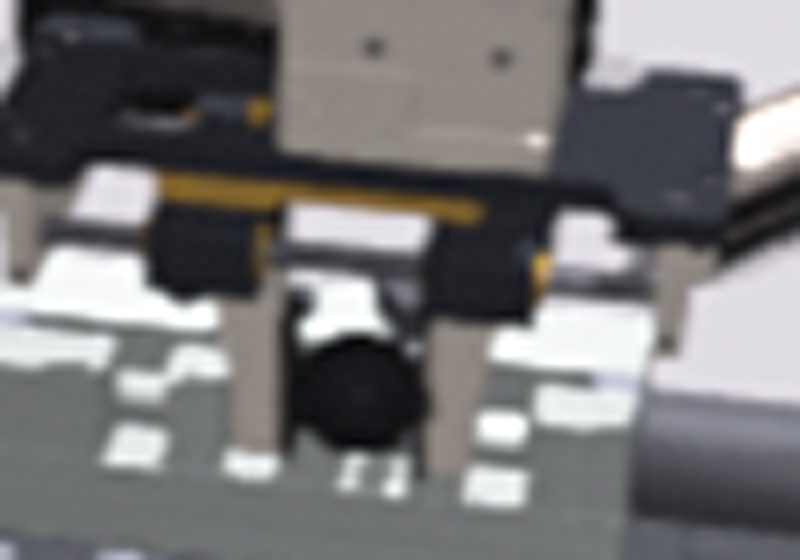

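The lever is near the stop. I'll press a little further along the arc, then ease the bar back onto the notch wall so nothing jumps on release.

Request:
carry_out --series '[[[1, 0, -0.8, 0, 0, 0], [2, 0, -1.6, 0, 0, 0], [2, -1, -1.6, 0, 0, 0], [2, -2, -1.6, 0, 0, 0], [2, -3, -1.6, 0, 0, 0], [2, -3, -1.6, 0, 0, 0]]]'

```text
clock: 10.35
tool_pos: [0.5523, -0.0642, 0.0735]
orientation: [-42.6, 89.9, -24.3]
force: [-2.5, -5.9, 6.2]
opening: 0.0344
```

```bash
python3 -c "
from h import *
rel((-.009,.067,.095),.0)"
```

```text
clock 10.35 grasp in loader mm [-12.4  69.8  92.3] force(loader) [-4.8  4.2  6.2] open 0.0344
shift mm [-2.7  3.4  2.8] turn [0.3  0.05 0.04] joints [ 13.6  18.  -25.6   0.1 -46.4 -85.3]
```

Request:
carry_out --series '[[[0, -0.5, 0, 0, 0, 0], [0, -1, 0, 0, 0, 0], [0, -1.5, 0, 0, 0, 0], [0, -1.5, 0, 0, 0, 0]]]'

```text
clock: 10.85
tool_pos: [0.5527, -0.0653, 0.0735]
orientation: [-27.0, 89.9, -8.7]
force: [-2.3, -6.2, 5.4]
opening: 0.0344
```

```bash
python3 -c "
from h import *
rel((-.009,.067,.095),.0)"
```

```text
clock 10.85 grasp in loader mm [-13.6  69.8  92.3] force(loader) [-5.2  4.1  5.4] open 0.0344
shift mm [-2.7  4.6  2.8] turn [0.3  0.05 0.02] joints [ 13.4  18.  -25.5   0.  -46.4 -85.2]
```

Request:
carry_out --series '[[[0, -0.5, 0, 0, 0, 0], [0, -1, 0, 0, 0, 0], [0, -1.5, 0, 0, 0, 0], [0, -1.5, 0, 0, 0, 0]]]'

```text
clock: 11.35
tool_pos: [0.5527, -0.0656, 0.0734]
orientation: [52.5, 89.9, 70.8]
force: [-4.9, 1.8, 8.7]
opening: 0.0345
```

```bash
python3 -c "
from h import *
rel((-.009,.067,.095),.0)
s=snapshot('scene'); c=s['color'][165:225,310:390]; cv2.imwrite('pics/z8.png',cv2.resize(c,None,fx=10,fy=10,interpolation=2)[:,:,::-1])"
```

```text
clock 11.35 grasp in loader mm [-13.9  69.8  92.2] force(loader) [3.3 4.1 8.7] open 0.0345
shift mm [-2.8  4.9  2.8] turn [ 0.29  0.05 -0.06] joints [ 13.3  18.  -25.5  -0.1 -46.5 -85. ]
```

View pics/z8.png

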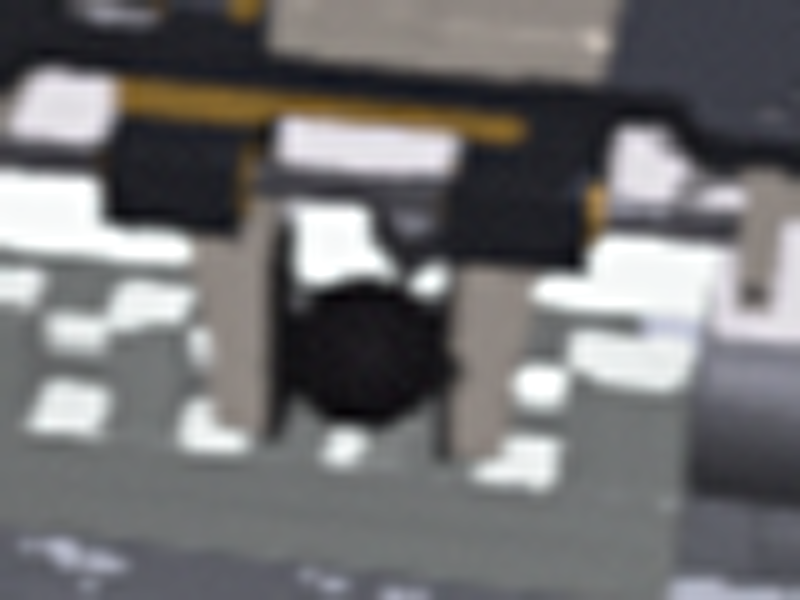

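The x force flipped to +3.3 N, so the stem now rests on the notch wall. I'll release and lift.

Request:
carry_out --hand -1 --series '[[[0, 0, 0, 0, 0, 0], [0, 0, 0, 0, 0, 0], [0, 0, 0, 0, 0, 0], [0, 0, 0, 0, 0, 0], [0, 0, 0, 0, 0, 0], [0, 0, 0, 0, 0, 0]]]'

```text
clock: 12.15
tool_pos: [0.5529, -0.0667, 0.0724]
orientation: [160.6, 90.0, 178.9]
force: [-0.2, -0.3, 0.3]
opening: 0.0859
```

Request:
carry_out --series '[[[-4, 0, 0, 0, 0, 0], [-14, 0, 0, 0, 0, 0], [-30, 0, 0, 0, 0, 0], [-50, 0, 0, 0, 0, 0], [-75, 0, -15, 0, 0, 0], [-100, 0, -40, 0, 0, 0], [-120, 0, -70, 0, 0, 0], [-130, 0, -90, 0, 0, 0], [-130, 0, -100, 0, 0, 0], [-130, 0, -100, 0, 0, 0]]]'

```text
clock: 13.4
tool_pos: [0.4578, -0.098, 0.2029]
orientation: [1.3, 89.9, 19.6]
force: [0.3, -0.1, -0.1]
opening: 0.0875
```

```bash
python3 -c "
from h import *
rel((-.009,.067,.095),.0)
t=snapshot('top')
s=snapshot('scene'); c=s['color'][165:225,310:390]; cv2.imwrite('pics/z9.png',cv2.resize(c,None,fx=10,fy=10,interpolation=2)[:,:,::-1])
cv2.imwrite('pics/top9.png',t['color'][:,:,::-1])"
```

```text
clock 13.4 grasp in loader mm [-15.4 170.1 221.7] force(loader) [-0.1 -0.2 -0.1] open 0.0875
shift mm [126.8   5.9 103. ] turn [ 0.27  0.06 -0.  ] joints [ 12.1   1.7 -26.5  -0.  -61.7 -83.8]
```

View pics/z9.png

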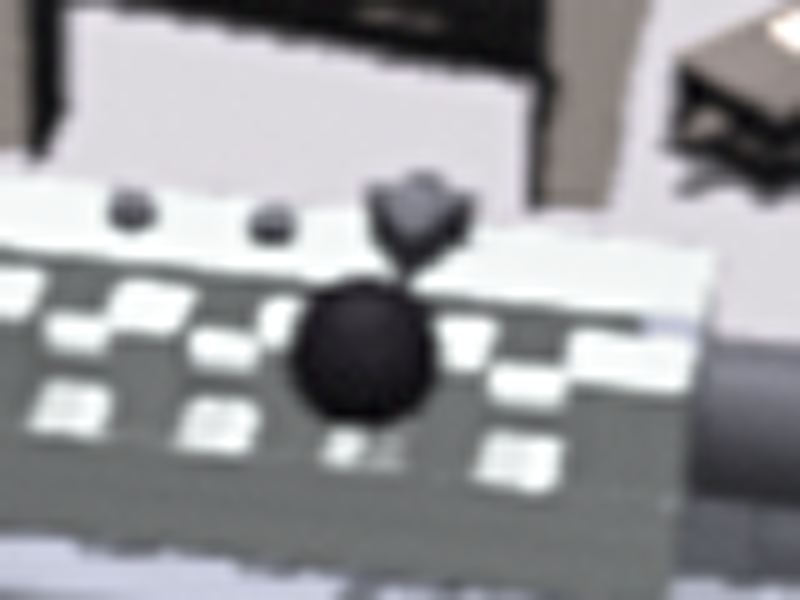

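View pics/top9.png

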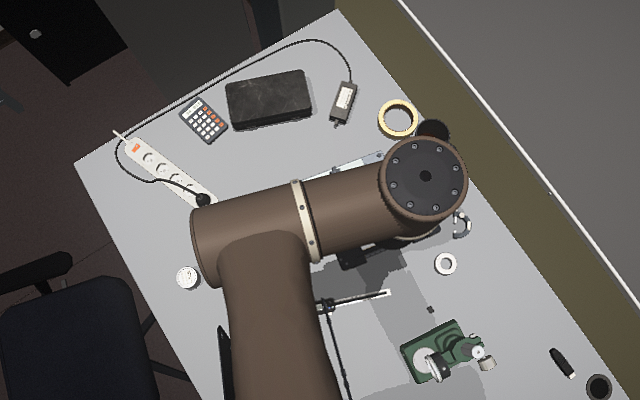

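The ball is down over the target notch, at scene zoom (366,352), and it stayed there after release. The arm blocks the top view, so I'll move it aside and triangulate the ball.

Request:
carry_out --series '[[[-10, 20, 0, 0, 0, 0], [-20, 60, 0, 0, 0, 0], [-30, 100, 0, 0, 0, 0], [-30, 140, 0, 0, 0, 0], [-30, 180, 0, 0, 0, 0], [-30, 220, 0, 0, 0, 0], [-30, 260, 0, 0, 0, 0], [-30, 300, 0, 0, 0, 0], [-30, 330, 0, 0, 0, 0], [-30, 340, 0, 0, 0, 0]]]'

```text
clock: 14.75
tool_pos: [0.3511, 0.2266, 0.2319]
orientation: [-135.9, 89.9, -117.5]
force: [1.1, 0.3, -0.4]
opening: 0.0874
```

```bash
python3 -c "
from h import *
t=snapshot('top');s=snapshot('scene')
np.savez('last.npz',t=t['color'])
a=t['color'][145:240,265:410];cv2.imwrite('pics/topz10.png',cv2.resize(a,None,fx=5.5,fy=5.5,interpolation=2)[:,:,::-1])
cv2.imwrite('pics/scene10.png',s['color'][:,:,::-1])
cv2.imwrite('pics/top10.png',t['color'][:,:,::-1])
bs=ball(s,(335,188,360,212));bt=ball(t,(330,165,375,215));print(bs,bt)
for a,b in ((bt[0],bs[0]),(bt[1][:2],bs[1][:2])):
    p,e=tri(t,a,s,b);L=LR.T@(p-LO);print(L,e,np.arctan2(L[1],L[2]-.042),np.hypot(L[1],L[2]-.042))
"
```

```text
(array([345.904, 200.872]), (345.88888931274414, 200.0, 7.1501665115356445), array([  4,   6,  14,  13, 125], dtype=int32)) (array([354.        , 207.45033113]), (353.884614944458, 207.26922988891602, 7.3229594230651855), array([ 17,  35,  15,  15, 151], dtype=int32))
[-0.01299709  0.06965671  0.09049436] [np.float64(0.0010465641521827324), np.float64(0.0010465641521827588)] 0.9626314967184714 0.08487497071753597
[-0.01274268  0.06952113  0.09266528] [np.float64(0.0008884374078564014), np.float64(0.0008884374078565184)] 0.9410180054259407 0.08602417049400961
```

View pics/topz10.png

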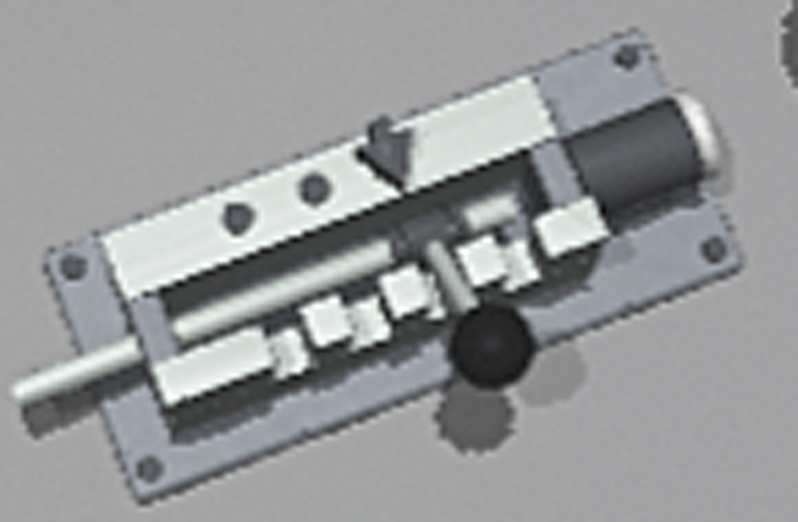

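View pics/top10.png

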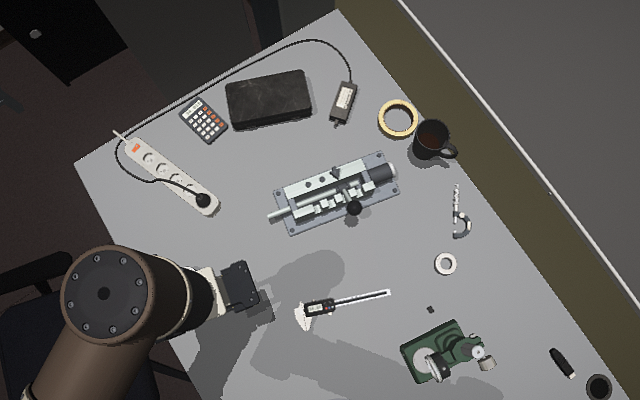

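The lever lies at about 0.94–0.96 rad by triangulation. That's at the 0.9 stop within measuring error. It sits in the arrow's notch, resting on its home-side wall at loader x -13 mm. The ring, tin and mug look unmoved, so I'll hand in.

```bash
python3 -c "
from h import *
print(get_obs()['force']); print(close_job())"
```

```text
[0.60505407 0.15925461 0.51419909]
the job is handed in; nothing more can be done
None
```

The lever is locked fully down in the arrow's notch, the first outer one (loader x = -9 mm), and it stayed there after I let go. I gripped the ball, stood the lever up and drew the bar about 35 mm. I then laid the lever down and eased the stem back onto the notch wall before opening the gripper, so the bar never snapped back. The job was handed in at about 15 s.

**Last checks:**
- **Ball position:** by both cameras after release it was at about loader (-13, 70, 91–93) mm, in line with the stem resting on the notch's home-side wall.
- **Lever angle:** it measured 0.94–0.96 rad, slightly past the 0.9 stop. I put this down to 2–3 mm of camera error and take the lever as fully down.
- **Other things on the desk:** the ring, tin and mug look unmoved in the top view; I compared them only by eye.
- **Forces:** the readings I took stayed at about 11 N or less, and the gripper was clear of everything at hand-in.

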